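# Make up a sewing kit and a cleaning kit

## Task

Make up two kits from the stock in the middle of the table: the thread spool and the yellow wax block go into the blue tray (sewing kit), the black magnifier and the white eraser into the green tray (cleaning kit). In each tray stand the round thing upright in the middle of the round pale pad, and lay the block flat on the middle of the oblong pale pad, its length along the pad's length. Leave the two black binder clips standing where they are.

Things in the scene. Friction and masses are not known exactly. Their poses are not given: they have to be found in the camera images.
- blue_tray: Blue kit tray, 130 mm (its x) by 190 mm (its y), fixed to the table. Origin: centre of its underside, z up. Floor top 4 mm above the origin; plain rim all round 4 mm thick (6 mm at its rolled top), top 15 mm above the origin. Two flat pale pads lie flush in the floor: the round pad, 50 mm across, centred at x 0, y +45 mm in the tray's frame; the oblong pad, 44 mm along x and 66 mm along y, centred at x 0, y -45 mm.
- green_tray: Green kit tray, 130 mm (its x) by 190 mm (its y), fixed to the table. Origin: centre of its underside, z up. Floor top 4 mm above the origin; plain rim all round 4 mm thick (6 mm at its rolled top), top 15 mm above the origin. Two flat pale pads lie flush in the floor: the round pad, 50 mm across, centred at x 0, y +45 mm in the tray's frame; the oblong pad, 44 mm along x and 66 mm along y, centred at x 0, y -45 mm.
- thread_spool: Spool of cream linen thread, standing on end, 34 mm across, 46 mm tall, 0.03 kg. Origin: centre of its underside, z up along the spool.
- wax_block: Yellow beeswax block with rounded edges lying flat, 56 mm along its x, 38 mm along its y, 20 mm tall, 0.035 kg. Origin: centre of its underside, z up.
- loupe: Black stand magnifier (loupe), round, standing upright, 41 mm across, 38 mm tall, 0.045 kg. Origin: centre of its underside, z up along its axis.
- eraser: White eraser with worn corners lying flat, 22 mm along its x, 56 mm along its y, 12 mm tall, 0.02 kg. Origin: centre of its underside, z up.
- binder_clip_1: Larger black binder clip standing among the stock: body 18 mm along its x, 40 mm along its y, 20 mm tall, wire handles up to 51 mm. Origin: centre of its underside. Not part of any kit; to be left alone.
- binder_clip_2: Smaller black binder clip standing among the stock: body 14 mm along its x, 32 mm along its y, 16 mm tall, wire handles up to 41 mm. Origin: centre of its underside. Not part of any kit; to be left alone.
Things that resemble listed ones, but are neither listed nor needed, are in the scene too. What is shaped like the loupe but purple is not meant.

How it is judged:
By the outcome, as a careful person would: the job done as asked, in the order asked, and still so for the second after the job is handed in, with the robot touching nothing.
It also fails if it takes over 99 s, if anything falls off the work surface, if the arm or the gripper's body presses on something with over 40 N, if the wrist force passes 120 N, or if a joint passes its speed limit or range.

## Robot

A 6-joint arm with a two-finger parallel gripper is mounted at the origin on the work surface; the furniture and walls round the work are solid. World frame = base frame: x ahead of the robot, y to its left, z up, the work surface at z = 0. Lengths are in mm, angles in rad, forces in N, time in s.
With the tool pointing down it reaches from about 350 to 925 mm from the base axis. Payload 6.4 kg.
Tool frame: the origin (TCP) lies on the centre line of the jaws, within the pads' length; the fingertips stand 8 mm ahead of it and the grasp point (between the pads) lies 11 mm behind it; z points along the fingers, y is the line along which they close (so a half turn about z gives the same grasp; the last joint's range is limited). The gripper opens to 85 mm and grips with 20 to 120 N. Pads are 22 mm wide; open, the fingers measure 114 mm over their backs; the gripper's body (76 mm by 85 mm) begins 54 mm behind the grasp point. The pads swing forward as they close: fully open they stand 13 mm farther back than shut.
Start: joints at [1.096, 0.245, 1.558, -0, 1.339, -0.174], TCP at [192.582, 620.827, 239.29] pointing down, gripper open.
Joint ranges: [-3.13, 3.13], [-1.02, 2.26], [0.13, 2.54], [-0.95, 4.09], [0.21, 2.88], [-2.74, 2.74]. Speed limits (rad/s): [2.57, 2.57, 3.14, 3.14, 3.14, 3.14].

## Interface

Orientations are given as a unit quaternion [w, x, y, z].
In Python, from plant import status, read_camera, env gives the robot as it stands.
- The arm moves only by the shell command python3 -m pendant 'ROWS' [FORCE]. ROWS is text: rows parted by semicolons, each of 7 numbers parted by spaces: the gripper command: -1 is fully open, 1 is shut, values between are in proportion, then the shift along the tool's x, y, z in mm, then the turn, a rotation vector about the tool's x, y, z in rad. In form: hand dx dy dz rx ry rz; .... A call has 1 to 12 rows; each row shifts and turns the commanded pose from where the row before left it, along the tool's axes as they then stand; what a row does not reach is not made up. A row lasts 1/8 s, in which the tool goes at most 62.5 mm and 10.7 degrees, less where a joint would pass 70% of its speed; a pose out of reach is approached as far as the arm can. A call is refused whole if a number of a shift passes 62.5 or a number of a turn 0.188, either way. A call with a gripper value outside its range is refused whole. The fingers move at their own pace and stop on an object; FORCE is the grip in N (left out, the last holds). Time passes only in rows, so rows that do not move let the fingers close. It gives the time, the measured TCP pose, the force, the opening and the grip force at its end, in the units of the state.
- status.read_state(): the state, without advancing time (a new reading comes with each control period).
- read_camera(name): name is "side" or "top" or "wrist"; returns a dict with "color" (420x560x3 uint8, red, green, blue), "intrinsics" (3x3 intrinsics, pixels), "view" (4x4, takes a point from world to camera coordinates). Camera axes: x right, y down, z forward; pixel columns grow to the right and rows downward; lengths in mm; the calibration is good to about 2 mm. The wrist camera is an equidistant fisheye: a pixel r from the principal point sees the ray r / f radians off the axis. A picture is of the moment at which its call begins. There is no depth.
- env.sign_off(): hands the job in; it is judged then, once.
The state is a dict: "time": time; "q": joint angles; "qvel": joint speeds; "tau": joint torques, N m; "eef_pos": TCP position; "tool_rot": TCP orientation; "contact_force": force on the tool from outside, world axes, zero at the start; "moment": the same for the moment, N m; "opening": finger opening in mm; "gripper_force": force on a finger pad.
Only numpy, scipy, OpenCV 4.12 (cv2) and the standard library are available. Lean on these libraries where they do the work, as an engineer would, in place of code of your own. Each camera call takes 0.05 s, during which the arm holds its last target. There are 200 camera calls.

## Working session

There is one attempt and no reset: what is moved stays moved. The work goes in short steps, Python scripts to look and compute and a shell command to move; the robot and the scene stay as the last step left them, time stands still between calls to the robot, and variables do not carry over. Pictures are saved under pics/ and viewed, at most 14 in all, crops included, and the job is handed in when it is done.

```bash
ls; mkdir -p pics; python3 - <<'E'
from plant import status, read_camera, env
import cv2,pickle
s=status.read_state();print({k:s[k] for k in('time','eef_pos','tool_rot','opening','contact_force')})
for n in('top','side'):
    c=read_camera(n);cv2.imwrite(f'pics/{n}0.png',c['color'][:,:,::-1]);pickle.dump(c,open(f'{n}0.pkl','wb'));print(n,c['intrinsics'],c['view'])
E
```

```text
pics
{'time': 0.0, 'eef_pos': array([192.33965853, 620.32517825, 238.17981633]), 'tool_rot': array([-3.19961385e-04,  1.49845933e-01,  9.88708892e-01, -9.06138631e-04]), 'opening': 85.15807497671223, 'contact_force': array([0.08343045, 0.29612796, 0.52153104])}
top [[463.00943044   0.         280.10341515]
 [  0.         463.00943044 213.00848797]
 [  0.           0.           1.        ]] [[-8.22377174e-02 -9.96603136e-01  4.37577521e-03  3.50261523e+01]
 [-9.76848693e-01  7.97359955e-02 -1.98516502e-01  5.63403497e+02]
 [ 1.97493261e-01 -2.06000142e-02 -9.80087777e-01  9.18273182e+02]
 [ 0.00000000e+00  0.00000000e+00  0.00000000e+00  1.00000000e+00]]
side [[446.57786893   0.         273.81716433]
 [  0.         446.57786893 207.55274299]
 [  0.           0.           1.        ]] [[ 9.98633893e-01 -4.93185033e-02 -1.72636290e-02 -5.71895263e+02]
 [-3.94840180e-02 -4.95827847e-01 -8.67522771e-01  7.21891916e+01]
 [ 3.42251367e-02  8.67019279e-01 -4.97097786e-01  1.06424697e+03]
 [ 0.00000000e+00  0.00000000e+00  0.00000000e+00  1.00000000e+00]]
```

View pics/top0.png

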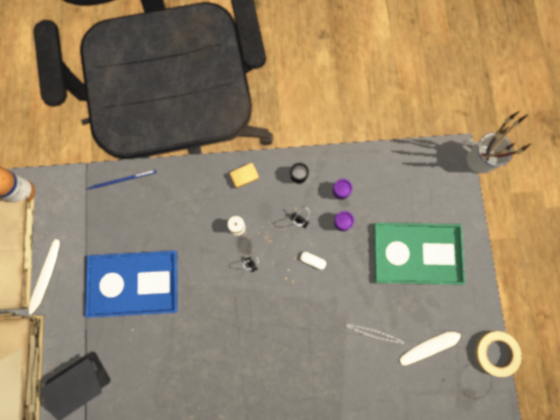

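View pics/side0.png

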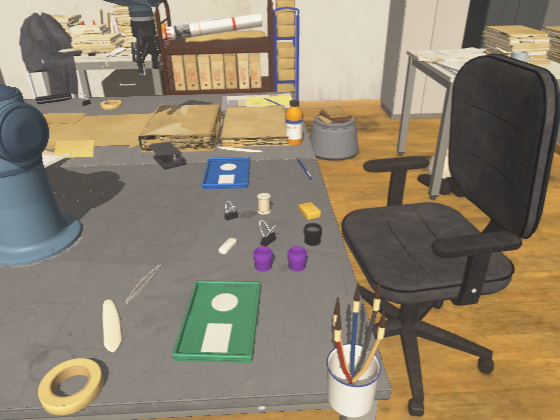

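The top view shows: yellow wax (244,175), black loupe (299,173), spool (236,226) and white eraser (313,261). The binder clips are at (300,219) and (249,265), and the blue and green trays at (131,283) and (419,253). Loupe candidates are the black one (299,173) and the purple ones (343,188) and (344,220); only the black one fits. The bone folders (45,275) and (430,348) are not the eraser.

```bash
cat > h.py <<'E'
import numpy as np,cv2
def ray(c,uv):
    K,V=c['intrinsics'],c['view'];R=V[:3,:3]
    d=R.T@np.linalg.solve(K,[*uv,1.]);return -R.T@V[:3,3],d
def plane(c,uv,z):
    o,d=ray(c,uv);return o+d*(z-o[2])/d[2]
def big(m,box=None):
    m=m.astype('uint8')
    if box is not None:
        k=np.zeros_like(m);x0,y0,x1,y1=box;k[y0:y1,x0:x1]=1;m=m*k
    m=cv2.morphologyEx(m,cv2.MORPH_CLOSE,np.ones((3,3)))
    cs=cv2.findContours(m,0,2)[0];return max(cs,key=cv2.contourArea)
def cen(q):
    M=cv2.moments(q);return M['m10']/M['m00'],M['m01']/M['m00']
def rect(c,q,z):
    P=np.array([plane(c,p,z)[:2] for p in q[:,0].astype(float)],'float32')
    (x,y),(w,h),a=cv2.minAreaRect(P)
    if w<h:a-=90;w,h=h,w
    return np.round([x,y,w,h,(a+90)%180-90],1)  # a: dir of long side, deg
E
python3 - <<'E'
import pickle,cv2,numpy as np
from h import *
c=pickle.load(open('top0.pkl','rb'));s=pickle.load(open('side0.pkl','rb'))
def mk(c):
    h=cv2.cvtColor(c['color'],cv2.COLOR_RGB2HSV).astype(int);return h[...,0],h[...,1],h[...,2]
H,S,V=mk(c);h,sa,v=mk(s)
print('cam',ray(c,(0,0))[0],ray(s,(0,0))[0])
b=big((H>100)&(H<130)&(S>120)&(V>60),(80,240,185,325));g=big((H>60)&(H<90)&(S>100)&(V>40),(365,215,470,295))
for n,q in(('blue',b),('green',g)):print(n,rect(c,q,15))
W=(S<60)&(V>170)
for n,bx in(('bround',(95,270,128,300)),('bobl',(130,265,175,300)),('ground',(382,238,414,268)),('gobl',(420,240,460,268))):
    q=big(W,bx);print(n,plane(c,cen(q),4).round(1),rect(c,q,4))
q=big((H>12)&(H<32)&(S>110)&(V>120),(225,158,265,192));print('wax',plane(c,cen(q),10).round(1),rect(c,q,14))
q=big((S<60)&(V>150),(295,245,332,275));print('eraser',plane(c,cen(q),6).round(1),rect(c,q,9))
q=big((S<90)&(V>140),(222,212,250,240));print('spool',plane(c,cen(q),23).round(1),cv2.boundingRect(q))
q=big((V<60),(285,160,315,186));print('loupe',plane(c,cen(q),19).round(1),cv2.boundingRect(q))
print('side')
q=big((h>12)&(h<32)&(sa>110)&(v>120),(295,198,325,224));print('wax',plane(s,cen(q),10).round(1))
q=big((sa<60)&(v>150),(212,232,242,258));print('eraser',plane(s,cen(q),6).round(1))
q=big((sa<90)&(v>130),(254,190,274,218));print('spool',plane(s,cen(q),23).round(1),cv2.boundingRect(q))
q=big((v<60),(300,218,326,248));print('loupe',plane(s,cen(q),19).round(1),cv2.boundingRect(q))
for uv in((300,219),(249,265)):print('clip',plane(c,uv,15).round(1))
for uv in((343,188),(344,220)):print('purple',plane(c,uv,19).round(1))
cv2.imwrite('pics/crop0.png',cv2.resize(c['color'][145:285,215:365,::-1],None,fx=4,fy=4,interpolation=2))
E
```

```text
cam [ 371.88767546    8.90007511 1011.6799464 ] [ 537.54031417 -915.13425023  581.78759386]
blue [446.8 316.8 192.5 129.2  88.5]
green [ 460.9 -302.2  186.3  124.8   84.2]
bround [448.1 362.5   4. ] [448.3 362.8  52.   48.9  85.3]
bobl [445.5 272.1   4. ] [445.7 272.8  68.7  47.3  88.3]
ground [ 465.7 -259.8    4. ] [ 465.4 -259.6   53.1   52.6   85.3]
gobl [ 456.6 -349.6    4. ] [ 455.9 -349.4   71.1   48.2   85.3]
wax [666.8  62.7  10. ] [666.   62.5  56.9  41.  -69.8]
eraser [469.7 -76.5   6. ] [472.8 -69.2  81.8  56.4  54. ]
spool [553.9  83.2  23. ] (222, 212, 28, 28)
loupe [644.2 -53.9  19. ] (290, 172, 15, 11)
side
wax [666.4  60.   10. ]
eraser [462.5 -75.    6. ]
spool [551.2  73.5  23. ] (255, 191, 19, 27)
loupe [655.8 -81.5  19. ] (305, 230, 16, 15)
clip [555.8 -54.4  15. ]
clip [464.7  63.9  15. ]
purple [ 616.9 -155.3   19. ]
purple [ 545.1 -149.7   19. ]
```

View pics/crop0.png

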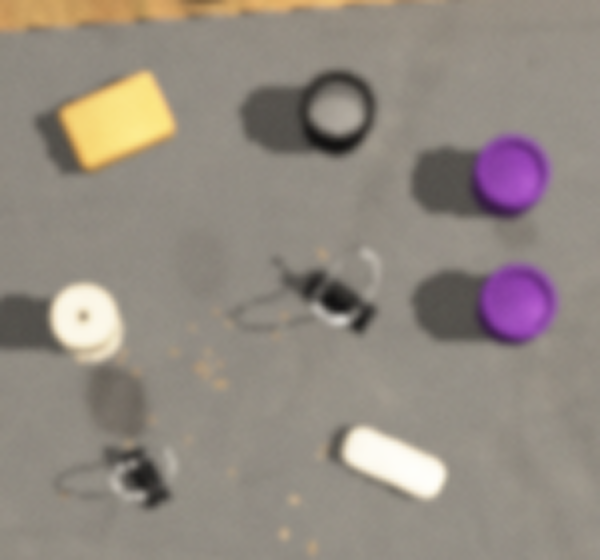

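The crop shows the black loupe's top at (339,107), which is (299.8,171.8) in the full image, and the purple twins at (512,175) and (517,303) to its right. The spool's top is at (86,316), i.e. (236.5,224). The eraser lies at about (394,462), clear of both clips.

```bash
python3 - <<'E'
import pickle,cv2,numpy as np
from h import *
c=pickle.load(open('top0.pkl','rb'));s=pickle.load(open('side0.pkl','rb'))
g=lambda c:c['color'].min(2)
q=big(g(c)>150,(295,245,332,275));print('er',plane(c,cen(q),6).round(1),rect(c,q,9),cv2.boundingRect(q))
q=big(g(s)>150,(212,232,242,258));print('er',plane(s,cen(q),6).round(1))
q=big(g(c)>140,(222,212,250,240));print('sp',plane(c,cen(q),23).round(1),cv2.boundingRect(q),'top',plane(c,(236.5,224),46).round(1))
q=big(g(s)>130,(254,188,274,218));print('sp',plane(s,cen(q),23).round(1),cv2.boundingRect(q))
q=big(c['color'].max(2)<70,(285,160,315,186));print(cv2.boundingRect(q));print('loupe',plane(c,(299.8,171.8),38).round(1))
# pixel->side
for P in ([660,-68,19],):
    p=s['view']@[*P,1];p=s['intrinsics']@p[:3];print(p[:2]/p[2])
q=big(s['color'].max(2)<75,(300,218,326,250));print(cv2.boundingRect(q),plane(s,cen(q),19).round(1))
w=__import__('plant').read_camera('wrist');print(w['intrinsics'],w['view'])
E
```

```text
er [464.8 -76.    6. ] [464.4 -75.6  57.9  25.   60.2] (301, 251, 26, 19)
er [462.4 -75.1   6. ]
sp [552.7  83.8  23. ] (228, 215, 19, 21) top [550.3  82.6  46. ]
sp [550.   84.6  23. ] (257, 193, 14, 22)
(289, 164, 19, 19)
loupe [656.2 -62.   38. ]
[313.38201529 235.33714072]
(304, 223, 18, 23) [658.4 -61.2  19. ]
[[325.1922621    0.         278.95896488]
 [  0.         325.1922621  204.94181892]
 [  0.           0.           1.        ]] [[ 2.96670204e-01  9.54978830e-01 -1.49163646e-03 -6.49805816e+02]
 [ 9.16159110e-01 -2.84169100e-01  2.82666603e-01 -3.61963204e+01]
 [ 2.69516744e-01 -8.52253349e-02 -9.59217059e-01  3.78444673e+02]
 [ 0.00000000e+00  0.00000000e+00  0.00000000e+00  1.00000000e+00]]
```

```bash
cat >> h.py <<'E'
def go(x,y,z,th):
    """print tool-frame shift to the target at present axes, and turn about tool z"""
    from plant import status
    from scipy.spatial.transform import Rotation as Ro
    s=status.read_state();R=Ro.from_quat(np.roll(s['tool_rot'],-1)).as_matrix()
    d=R.T@(np.array([x,y,z])-s['eef_pos']);t=np.degrees(np.arctan2(R[1,1],R[0,1]))
    dt=(t-th+90)%180-90
    print('t',round(s['time'],2),'pos',s['eef_pos'].round(1),'th',round(t,1),'tilt',R[:2,2].round(3),'d',d.round(1),'turn',round(np.radians(dt),3),'open',round(s['opening'],1),'F',s['contact_force'].round(1))
E
python3 -m pendant '-1 0 0 14 0 0 0.1815;-1 0 0 14 0 0 0.1815;-1 0 0 14 0 0 0.1815;-1 0 0 14 0 0 0.1815;-1 0 0 14 0 0 0.1815;-1 0 0 14 0 0 0.1815;-1 0 0 14 0 0 0.1815;-1 0 0 0 0 0 0' 40
python3 -c "
from h import *;go(551.3,83.8,120,0)"
```

```text
time: 1.15
eef_pos: [192.1, 619.8, 139.5]
tool_rot: [0.001, 0.707, 0.708, -0.002]
contact_force: [0.4, -0.6, 0.6]
opening: 85.1
gripper_force: 0.0
t 1.15 pos [192.1 619.8 139.5] th 0.1 tilt [-0.002 -0.003] d [-536.5  358.4   20.6] turn 0.002 open 85.1 F [ 0.4 -0.6  0.6]
```

```bash
python3 -m pendant '-1 -48.8 32.6 0 0 0 0;-1 -48.8 32.6 0 0 0 0;-1 -48.8 32.6 0 0 0 0;-1 -48.8 32.6 0 0 0 0;-1 -48.8 32.6 0 0 0 0;-1 -48.8 32.6 0 0 0 0;-1 -48.8 32.6 0 0 0 0;-1 -48.8 32.6 0 0 0 0;-1 -48.8 32.6 0 0 0 0;-1 -48.8 32.6 0 0 0 0;-1 -48.8 32.6 0 0 0 0;-1 0 0 10 0 0 0' 40
python3 - <<'E'
from h import *
from plant import read_camera
import pickle
go(551.3,83.8,24,0)
c=read_camera('wrist');pickle.dump(c,open('w1.pkl','wb'));cv2.imwrite('pics/w1.png',c['color'][:,:,::-1])
E
```

```text
time: 2.65
eef_pos: [554.1, 80.7, 133.3]
tool_rot: [0.002, 0.708, 0.706, 0.001]
contact_force: [0.2, 0.8, 0.5]
opening: 85.4
gripper_force: 0.0
t 2.65 pos [554.1  80.7 133.3] th -0.1 tilt [ 0.005 -0.001] d [  3.2  -3.3 109.2] turn -0.003 open 85.4 F [0.2 0.8 0.5]
```

View pics/w1.png

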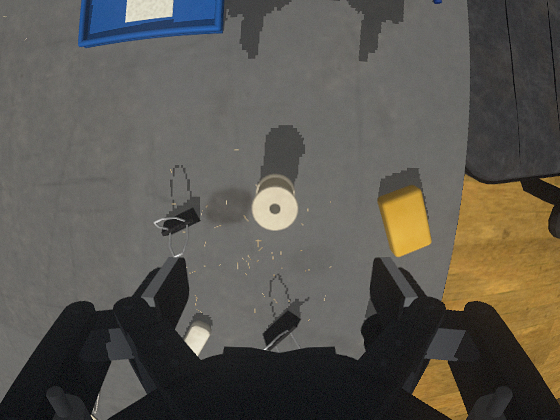

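The wrist view shows the spool's top at about (275,208), the wax at (405,220) and clip 2 at (180,215). The view between the fingers is clear.

```bash
cat >> h.py <<'E'
def fplane(c,uv,z):
    """wrist fisheye pixels -> plane z"""
    K,V=c['intrinsics'],c['view'];R=V[:3,:3];o=-R.T@V[:3,3]
    p=(np.asarray(uv,float).reshape(-1,2)-K[:2,2])/K[0,0];r=np.linalg.norm(p,axis=1)+1e-9
    d=np.c_[p*(np.sin(r)/r)[:,None],np.cos(r)]@R
    return o+d*((z-o[2])/d[:,2])[:,None]
def frect(c,q,z):
    P=fplane(c,q[:,0],z)[:,:2].astype('float32');(x,y),(w,h),a=cv2.minAreaRect(P)
    if w<h:a-=90;w,h=h,w
    return np.round([x,y,w,h,(a+90)%180-90],1)
E
python3 - <<'E'
import pickle
from h import *
c=pickle.load(open('w1.pkl','rb'));I=c['color']
q=big(I.min(2)>150,(245,170,305,240));(x,y),r=cv2.minEnclosingCircle(q);print('spool',x,y,r,fplane(c,(x,y),46).round(1), frect(c,q,46))
hs=cv2.cvtColor(I,cv2.COLOR_RGB2HSV)
q=big((hs[...,1]>120)&(hs[...,0]>12)&(hs[...,0]<32)&(hs[...,2]>195),(370,160,440,265));print('wax top',frect(c,q,20),fplane(c,cen(q),20).round(1))
E
```

```text
spool 273.8214416503906 204.5892791748047 25.18059730529785 [[551.1  88.3  46. ]] [551.5  85.2  31.9  31.9  74.3]
wax top [665.5  61.7  50.4  35.  -69.8] [[664.7  62.4  20. ]]
```

```bash
python3 -m pendant '-1 1.7 -1.5 28 0 0 0;-1 1.8 -1.5 28 0 0 0;-1 0 0 28 0 0 0;-1 0 0 25 0 0 0;-1 0 0 0 0 0 0;0.4 0 0 0 0 0 0;1 0 0 0 0 0 0;1 0 0 0 0 0 0;1 0 0 0 0 0 0;1 0 0 0 0 0 0' 30
python3 -c "
from h import *;go(448.1,362.4,100,-1.6)"
```

```text
time: 3.95
eef_pos: [548.8, 87.4, 23.5]
tool_rot: [0.0, 0.707, 0.707, 0.001]
contact_force: [-0.8, 1.1, 6.5]
opening: 32.5
gripper_force: 29.7
t 3.95 pos [548.8  87.4  23.5] th -0.0 tilt [0.002 0.   ] d [ 275.  -100.7  -76.6] turn 0.027 open 32.5 F [-0.8  1.1  6.5]
```

```bash
python3 -m pendant '1 0 0 -30 0 0 0;1 0 0 -40 0 0 0;1 35 -12.5 -5 0 0 0.027;1 35 -12.5 0 0 0 0;1 35 -12.5 0 0 0 0;1 35 -12.5 0 0 0 0;1 35 -12.5 0 0 0 0;1 35 -12.5 0 0 0 0;1 35 -12.5 0 0 0 0;1 32 -8 0 0 0 0;1 0 0 0 0 0 0;1 0 0 0 0 0 0' 30
python3 - <<'E'
from h import *
from plant import read_camera
import pickle
go(448.1,365.3,28.5,-1.6)
c=read_camera('wrist');pickle.dump(c,open('w2.pkl','wb'));cv2.imwrite('pics/w2.png',c['color'][:,:,::-1])
E
```

```text
time: 5.45
eef_pos: [459.0, 366.0, 97.0]
tool_rot: [0.0, 0.717, 0.697, -0.0]
contact_force: [0.8, -0.0, -1.0]
opening: 32.0
gripper_force: 30.0
t 5.45 pos [459. 366.  97.] th -1.6 tilt [-0.    -0.001] d [ -1.  -10.9  68.5] turn 0.0 open 32.0 F [ 0.8 -0.  -1. ]
```

View pics/w2.png

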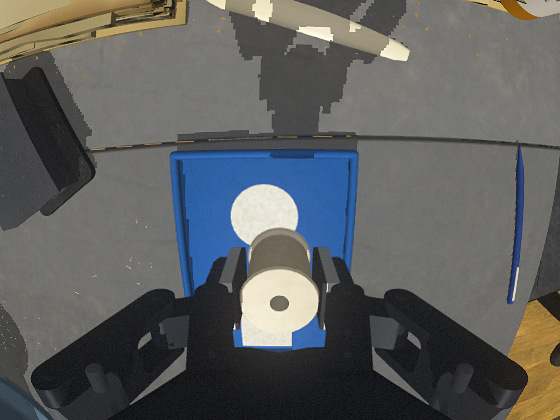

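The wrist view shows the spool held upright with its top at (279,300), and the round pad at (265,215).

```bash
python3 - <<'E'
import pickle
from h import *
c=pickle.load(open('w2.pkl','rb'));I=c['color']
q=big(I.min(2)>165,(225,180,305,232));P=fplane(c,q[:,0],4)[:,:2]
print('pad top extents',P.min(0),P.max(0),len(P))
q2=cv2.fitEllipse(np.float32(P));print(q2)
q=big(I.min(2)>165,(238,262,325,335));(x,y),r=cv2.minEnclosingCircle(q);print(x,y,r)
for z in(117,119.5,122):
  T=fplane(c,q[:,0],z)[:,:2];print(z,cv2.minEnclosingCircle(np.float32(T)))
E
```

```text
pad top extents [423.35715258 351.62055166] [472.42680306 387.57846393] 76
((447.8677673339844, 367.3492431640625), (38.10578155517578, 52.3585319519043), 89.24516296386719)
277.7549743652344 310.2913818359375 42.90132141113281
117 ((456.29742431640625, 360.0586853027344), 19.924070358276367)
119.5 ((456.4078369140625, 361.78265380859375), 19.486907958984375)
122 ((456.51824951171875, 363.50665283203125), 19.049766540527344)
```

```bash
python3 -m pendant '1 -0.8 -9.7 20 0 0 0;1 0 0 20 0 0 0;1 0 0 18 0 0 0;1 0 0 8 0 0 0;1 0 0 0 0 0 0;1 0 0 2 0 0 0;1 0 0 0 0 0 0' 30
python3 -c "
from h import *;go(449.3,365.5,27.5,-1.6)"
```

```text
time: 6.38
eef_pos: [449.8, 366.3, 29.8]
tool_rot: [0.0, 0.717, 0.697, 0.0]
contact_force: [-0.1, -0.5, 0.7]
opening: 32.1
gripper_force: 30.0
t 6.38 pos [449.8 366.3  29.8] th -1.6 tilt [0.001 0.   ] d [-0.8 -0.5  2.3] turn 0.001 open 32.1 F [-0.1 -0.5  0.7]
```

```bash
python3 -m pendant '1 -0.8 -0.5 1.5 0 0 0;1 0 0 0.8 0 0 0;1 0 0 0 0 0 0' 30; python3 -m pendant '0 0 0 0 0 0 0;-0.3 0 0 0 0 0 0;-0.3 0 0 0 0 0 0;-0.3 0 0 0 0 0 0;-0.3 0 0 -20 0 0 0;-0.3 0 0 -40 0 0 0;-0.3 0 0 -40 0 0 0;-1 0 0 0 0 0 0'
python3 - <<'E'
from h import *
from plant import read_camera
import pickle
go(665.8,62,125,20.2)
for n in('wrist','top'):
  c=read_camera(n);pickle.dump(c,open(n+'3.pkl','wb'));cv2.imwrite('pics/%s3.png'%n,c['color'][:,:,::-1])
E
```

```text
time: 6.75
eef_pos: [448.9, 365.3, 27.5]
tool_rot: [0.0, 0.717, 0.697, -0.0]
contact_force: [-2.0, -1.4, 5.3]
opening: 32.2
gripper_force: 30.5
time: 7.75
eef_pos: [451.7, 366.8, 132.7]
tool_rot: [0.001, 0.717, 0.697, 0.005]
contact_force: [0.6, -0.0, -1.3]
opening: 71.9
gripper_force: 0.0
t 7.75 pos [451.7 366.8 132.7] th -1.6 tilt [0.009 0.005] d [-298.9  222.3    8.1] turn -0.38 open 71.9 F [ 0.6 -0.  -1.3]
```

View pics/wrist3.png

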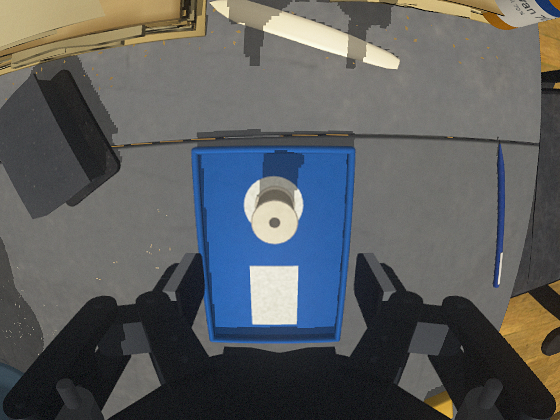

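The wrist view shows the spool standing on the round pad with its top at (275,224) and the pad centred near (273,207). The oblong pad is at (274,295).

```bash
python3 - <<'E'
import pickle
from h import *
c=pickle.load(open('wrist3.pkl','rb'));I=c['color']
g=cv2.cvtColor(I,cv2.COLOR_RGB2GRAY)
print('spool top',fplane(c,(275,224),50).round(1),'pad centre by tray edges', )
q=big(I.min(2)>165,(240,255,310,335));print('obl',frect(c,q,4))
q=big(I.min(2)>190,(235,170,310,215));P=fplane(c,q[:,0],4);print('pad ext',P.min(0),P.max(0))
E
```

```text
spool top [[449.6 361.9  50. ]] pad centre by tray edges
obl [445.3 272.5  65.6  43.9  88.3]
pad ext [423.27234255 353.9963913    4.        ] [472.29835538 384.51852947   4.        ]
```

```bash
python3 -m pendant '-1 -37.4 27.8 0 0 0 0;-1 -37.4 27.8 0 0 0 0;-1 -37.4 27.8 0 0 0 0;-1 -37.4 27.8 0 0 0 0;-1 -37.4 27.8 0 0 0 0;-1 -37.4 27.8 0 0 0 0;-1 -37.4 27.8 0 0 0 0;-1 -37.1 27.8 0 0 0 0;-1 0 0 5 0 0 -0.127;-1 0 0 5 0 0 -0.127;-1 0 0 0 0 0 -0.127;-1 0 0 0 0 0 0' 40
python3 - <<'E'
from h import *
from plant import read_camera
import pickle
c=read_camera('wrist');pickle.dump(c,open('w4.pkl','wb'));cv2.imwrite('pics/w4.png',c['color'][:,:,::-1])
go(665.8,62,9,20.2);I=c['color']
hs=cv2.cvtColor(I,cv2.COLOR_RGB2HSV);M=(hs[...,1]>120)&(hs[...,0]>12)&(hs[...,0]<32)
M[290:]=0
for t in(120,195):
  q=big(M&(hs[...,2]>t),(200,130,350,290));print('wax',cv2.boundingRect(q),frect(c,q,20),fplane(c,cen(q),20).round(1))
E
```

```text
time: 9.35
eef_pos: [661.9, 60.3, 115.3]
tool_rot: [-0.001, 0.572, 0.82, -0.001]
contact_force: [-0.6, 0.0, 0.4]
opening: 85.5
gripper_force: 0.0
t 9.4 pos [662.1  60.4 115.7] th 20.1 tilt [-0.002  0.   ] d [  0.2   4.2 106.6] turn -0.001 open 85.4 F [0.  0.3 1.2]
wax (260, 173, 51, 71) [665.8  63.5  54.3  36.8 -69.5] [[665.5  64.3  20. ]]
wax (261, 177, 48, 67) [665.9  62.   51.3  34.9 -70. ] [[665.5  62.7  20. ]]
```

```bash
python3 -m pendant '-1 0.6 3.9 30 0 0 0;-1 0 0 30 0 0 0;-1 0 0 30 0 0 0;-1 0 0 12 0 0 0;-1 0 0 3.5 0 0 0;-1 0 0 0 0 0 0;0 0 0 0 0 0 0;1 0 0 0 0 0 0;1 0 0 0 0 0 0;1 0 0 0 0 0 0;1 0 0 0 0 0 0' 30
python3 -c "
from h import *;go(445.4,272.5,90,-1.7)"
```

```text
time: 10.78
eef_pos: [667.0, 62.2, 12.2]
tool_rot: [0.0, 0.572, 0.82, 0.0]
contact_force: [0.0, 0.4, 5.4]
opening: 37.4
gripper_force: 32.0
t 10.78 pos [667.   62.2  12.2] th 20.3 tilt [ 0.001 -0.   ] d [ 273.9 -135.   -78. ] turn 0.383 open 37.4 F [0.  0.4 5.4]
```

```bash
python3 -m pendant '1 0 0 -38 0 0 0;1 0 0 -40 0 0 0;1 39.1 -19.3 -6 0 0 0;1 39.1 -19.3 0 0 0 0;1 39.1 -19.3 0 0 0 0;1 39.1 -19.3 0 0 0 0;1 39.1 -19.3 0 0 0 0;1 39.1 -19.3 0 0 0 0;1 39.2 -19.2 0 0 0 0.1277;1 0 0 0 0 0 0.1277;1 0 0 0 0 0 0.1277;1 0 0 0 0 0 0' 30
python3 - <<'E'
from h import *
from plant import read_camera
import pickle
go(445.4,272.5,16.5,-1.7)
c=read_camera('wrist');pickle.dump(c,open('w5.pkl','wb'));cv2.imwrite('pics/w5.png',c['color'][:,:,::-1])
I=c['color'];hs=cv2.cvtColor(I,cv2.COLOR_RGB2HSV);M=(hs[...,1]>120)&(hs[...,0]>12)&(hs[...,0]<32)
q=big(M&(hs[...,2]>195),(200,200,360,370));print('wax',cv2.boundingRect(q),[frect(c,q,z) for z in(100,104)])
E
```

```text
time: 12.28
eef_pos: [444.5, 272.3, 95.1]
tool_rot: [-0.0, 0.717, 0.697, -0.0]
contact_force: [-0.4, -0.1, -0.3]
opening: 37.6
gripper_force: 31.4
t 12.28 pos [444.5 272.3  95.1] th -1.6 tilt [-0.001 -0.   ] d [ 0.2  1.  78.6] turn 0.002 open 37.6 F [-0.4 -0.1 -0.3]
wax (240, 228, 80, 99) [array([444.2, 270.8,  51.8,  35.8,  88.6]), array([444.3, 273.1,  50.2,  34.7,  88.6])]
```

View pics/w5.png

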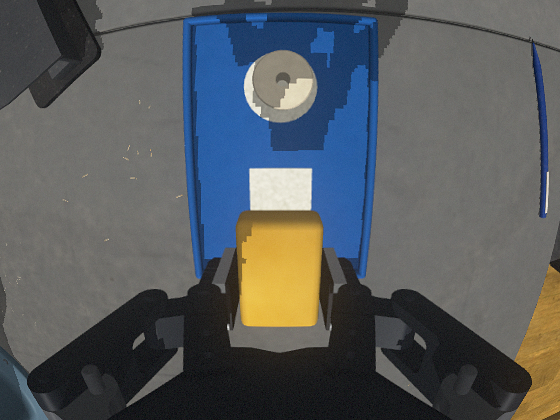

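The wax is held level at (280,268), aligned with the oblong pad (280,190), and the spool stands at (283,85). Lowering it now.

```bash
python3 -m pendant '1 0.2 0.9 25 0 0 0;1 0 0 25 0 0 0;1 0 0 18 0 0 0;1 0 0 7 0 0 0;1 0 0 2.5 0 0 0;1 0 0 0 0 0 0;1 0 0 0 0 0 0' 30
python3 -c "
from h import *;go(445.4,272.5,16.5,-1.7)"
```

```text
time: 13.2
eef_pos: [446.5, 272.8, 18.8]
tool_rot: [0.0, 0.717, 0.697, 0.001]
contact_force: [-0.6, -0.5, -0.6]
opening: 37.6
gripper_force: 31.4
t 13.2 pos [446.5 272.8  18.8] th -1.7 tilt [0.001 0.   ] d [-0.3 -1.1  2.3] turn 0.0 open 37.6 F [-0.6 -0.5 -0.6]
```

```bash
python3 -m pendant '1 0 -0.7 1.5 0 0 0;1 0 0 0.8 0 0 0;1 0 0 0 0 0 0;0 0 0 0 0 0 0;-0.3 0 0 0 0 0 0;-0.3 0 0 0 0 0 0;-0.3 0 0 0 0 0 0;-0.3 0 0 -30 0 0 0;-0.3 0 0 -40 0 0 0;-0.3 0 0 -30 0 0 0;-1 0 0 0 0 0 0' 30
python3 - <<'E'
from h import *
from plant import read_camera
import pickle
go(657,-61.5,115,-5.8)
c=read_camera('wrist');pickle.dump(c,open('w6.pkl','wb'));cv2.imwrite('pics/w6.png',c['color'][:,:,::-1])
I=c['color'];hs=cv2.cvtColor(I,cv2.COLOR_RGB2HSV);M=(hs[...,1]>120)&(hs[...,0]>12)&(hs[...,0]<32)
q=big(M&(hs[...,2]>195),(200,100,360,370));print('wax',cv2.boundingRect(q),frect(c,q,24))
E
```

```text
time: 14.58
eef_pos: [447.0, 273.3, 118.4]
tool_rot: [0.001, 0.717, 0.697, 0.003]
contact_force: [0.0, -0.7, -0.1]
opening: 72.0
gripper_force: 0.0
t 14.57 pos [447.  273.3 118.4] th -1.7 tilt [0.006 0.002] d [-328.5  219.7    3.9] turn 0.072 open 72.0 F [ 0.  -0.7 -0.1]
wax (252, 180, 48, 66) [445.2 272.2  50.6  34.8  88.2]
```

View pics/w6.png

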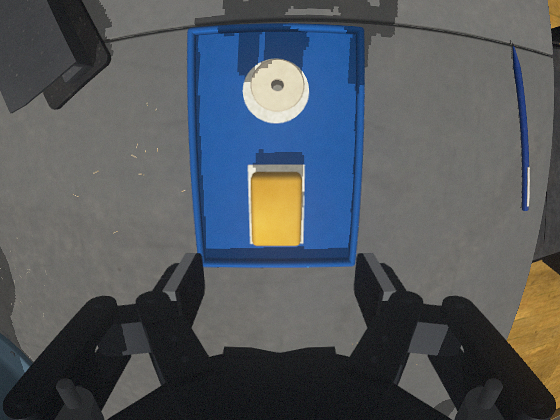

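The blue kit is done: the spool is on the round pad (276,90) and the wax is centred on the oblong pad (277,209). Next is the loupe.

```bash
python3 -m pendant '-1 -36.5 24.4 0 0 0 0;-1 -36.5 24.4 0 0 0 0;-1 -36.5 24.4 0 0 0 0;-1 -36.5 24.4 0 0 0 0;-1 -36.5 24.4 0 0 0 0;-1 -36.5 24.4 0 0 0 0;-1 -36.5 24.4 0 0 0 0;-1 -36.5 24.4 0 0 0 0;-1 -36.5 24.4 0 0 0 0;-1 0 0 0 0 0 0.072;-1 0 0 0 0 0 0;-1 0 0 0 0 0 0' 40
python3 - <<'E'
from h import *
from plant import read_camera
import pickle
go(657,-61.5,18,-5.8)
c=read_camera('wrist');pickle.dump(c,open('w7.pkl','wb'));cv2.imwrite('pics/w7.png',c['color'][:,:,::-1])
E
```

```text
time: 16.12
eef_pos: [654.1, -61.7, 114.3]
tool_rot: [-0.001, 0.742, 0.671, -0.001]
contact_force: [-0.7, 0.2, -0.1]
opening: 85.3
gripper_force: 0.0
t 16.12 pos [654.1 -61.7 114.3] th -5.7 tilt [-0.002  0.001] d [ 0.4  3.1 96.2] turn 0.001 open 85.3 F [-0.7  0.2 -0.1]
```

View pics/w7.png

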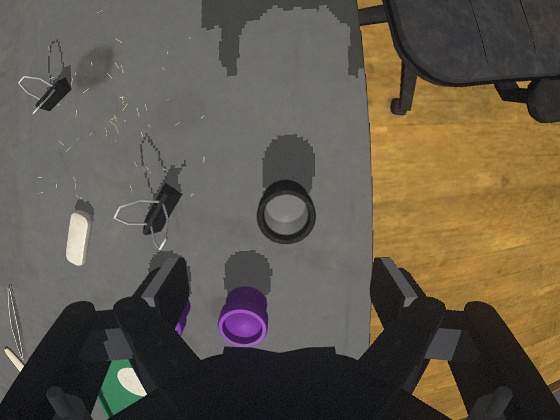

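The black loupe's top ring is centred at (286,213), clear of clip 1 at (160,208) and the purple twin at (243,315).

```bash
python3 - <<'E'
import pickle
from h import *
c=pickle.load(open('w7.pkl','rb'));I=c['color']
print(fplane(c,[(286,213),(258,213),(315,213),(286,242)],38).round(1))
q=big(I.min(2)>150,(55,195,100,275));print('eraser',cv2.boundingRect(q),frect(c,q,12),fplane(c,cen(q),12).round(1))
E
```

```text
[[659.3 -57.2  38. ]
 [640.3 -55.3  38. ]
 [679.  -59.2  38. ]
 [657.3 -78.5  38. ]]
eraser (66, 213, 22, 53) [466.2 -73.5  53.1  19.9  61.3] [[467.1 -72.3  12. ]]
```

```bash
python3 -m pendant '-1 3 4 30 0 0 0;-1 0 0 30 0 0 0;-1 0 0 25 0 0 0;-1 0 0 10 0 0 0;-1 0 0 2.5 0 0 0;-1 0 0 0 0 0 0;0 0 0 0 0 0 0;1 0 0 0 0 0 0;1 0 0 0 0 0 0;1 0 0 0 0 0 0;1 0 0 0 0 0 0' 35
python3 -c "
from h import *;go(465.7,-260,110,-5.8)"
```

```text
time: 17.55
eef_pos: [659.8, -59.9, 18.9]
tool_rot: [0.001, 0.742, 0.67, 0.0]
contact_force: [-0.6, -0.3, 4.0]
opening: 39.0
gripper_force: 35.7
t 17.55 pos [659.8 -59.9  18.9] th -5.8 tilt [ 0.001 -0.   ] d [-218.8 -172.7  -91.3] turn -0.0 open 39.0 F [-0.6 -0.3  4. ]
```

```bash
python3 -m pendant '1 0 0 -40 0 0 0;1 0 0 -40 0 0 0;1 0 0 -11 0 0 0;1 -36.5 -28.8 0 0 0 0;1 -36.5 -28.8 0 0 0 0;1 -36.5 -28.8 0 0 0 0;1 -36.5 -28.8 0 0 0 0;1 -36.4 -28.8 0 0 0 0;1 -36.4 -28.7 0 0 0 0;1 0 0 0 0 0 0;1 0 0 0 0 0 0' 35
python3 - <<'E'
from h import *
from plant import read_camera
import pickle
go(465.7,-260,24,-5.8)
c=read_camera('wrist');pickle.dump(c,open('w8.pkl','wb'));cv2.imwrite('pics/w8.png',c['color'][:,:,::-1])
E
```

```text
time: 18.92
eef_pos: [464.8, -259.3, 108.2]
tool_rot: [-0.001, 0.742, 0.67, 0.0]
contact_force: [1.3, -0.4, 0.4]
opening: 38.7
gripper_force: 35.5
t 18.93 pos [ 464.8 -259.3  108.2] th -5.8 tilt [-0.001  0.001] d [-0.7  1.1 84.1] turn -0.001 open 38.7 F [ 1.3 -0.4  0.4]
```

View pics/w8.png

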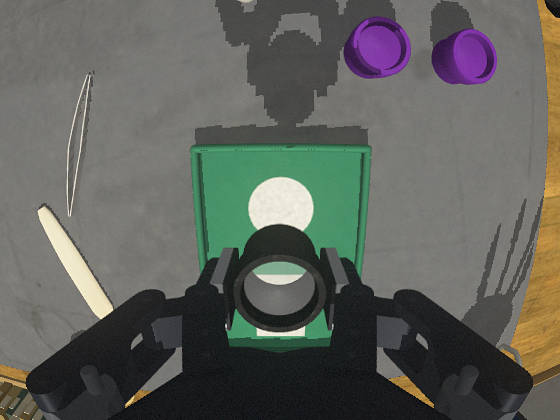

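The loupe is held upright with its ring at (280,292), and the green round pad is at (281,207).

```bash
python3 - <<'E'
import pickle
from h import *
c=pickle.load(open('w8.pkl','rb'));I=c['color']
q=big(I.min(2)>165,(240,170,320,240));P=fplane(c,q[:,0],4)[:,:2];print('pad',cv2.minEnclosingCircle(np.float32(P)),P.min(0),P.max(0))
for z in(127,): print(fplane(c,[(280,292),(233,290),(327,290),(280,332)],z).round(1))
E
```

```text
pad ((465.9476318359375, -259.718017578125), 24.975139617919922) [ 441.06316843 -279.07145578] [ 490.48456434 -234.85449899]
[[ 465.6 -258.1  127. ]
 [ 446.3 -255.4  127. ]
 [ 485.  -259.4  127. ]
 [ 463.4 -279.3  127. ]]
```

```bash
python3 -m pendant '1 -0.9 0.5 30 0 0 0;1 0 0 28 0 0 0;1 0 0 18 0 0 0;1 0 0 5 0 0 0;1 0 0 2 0 0 0;1 0 0 0 0 0 0;1 0 0 0 0 0 0' 35
python3 -c "
from h import *;go(465.3,-260.1,23,-5.8)"
```

```text
time: 19.85
eef_pos: [466.2, -261.3, 27.0]
tool_rot: [0.001, 0.742, 0.67, 0.0]
contact_force: [0.0, -0.4, -0.9]
opening: 38.8
gripper_force: 35.5
t 19.85 pos [ 466.2 -261.3   27. ] th -5.8 tilt [ 0.001 -0.001] d [ 1.1 -1.   4. ] turn -0.0 open 38.8 F [ 0.  -0.4 -0.9]
```

```bash
python3 -m pendant '1 0.6 -0.5 2.5 0 0 0;1 0 0 1.2 0 0 0;1 0 0 0.3 0 0 0;1 0 0 0 0 0 0' 35;  python3 -m pendant '0 0 0 0 0 0 0;-0.35 0 0 0 0 0 0;-0.35 0 0 0 0 0 0;-0.35 0 0 0 0 0 0;-0.35 0 0 -30 0 0 0;-0.35 0 0 -40 0 0 0;-0.35 0 0 -25 0 0 0;-1 0 0 0 0 0 0'
python3 - <<'E'
from h import *
from plant import read_camera
import pickle
go(464.8,-75,115,-29.5)
c=read_camera('wrist');pickle.dump(c,open('w9.pkl','wb'));cv2.imwrite('pics/w9.png',c['color'][:,:,::-1])
I=c['color'];q=big(I.min(2)>165,(240,240,330,345));print('obl',cv2.boundingRect(q),frect(c,q,4))
E
```

```text
time: 20.35
eef_pos: [465.2, -260.2, 22.9]
tool_rot: [-0.0, 0.742, 0.67, -0.0]
contact_force: [-3.1, 2.5, 6.8]
opening: 39.1
gripper_force: 36.2
time: 21.35
eef_pos: [466.5, -261.2, 119.3]
tool_rot: [0.002, 0.742, 0.67, 0.0]
contact_force: [-0.1, -0.0, -0.9]
opening: 74.0
gripper_force: 0.0
t 21.35 pos [ 466.5 -261.2  119.3] th -5.8 tilt [ 0.004 -0.003] d [185.1 -20.6   3.7] turn 0.413 open 74.0 F [-0.1 -0.  -0.9]
obl (253, 266, 50, 61) [ 456.9 -349.3   65.3   44.    84.1]
```

View pics/w9.png

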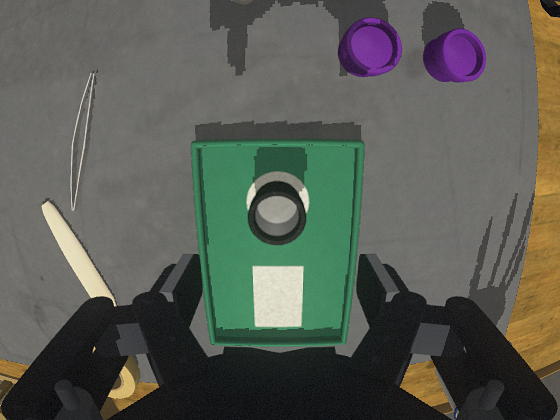

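The loupe stands on the round pad with its ring at (277,214), and the oblong pad is at (278,296). Next is the eraser.

```bash
python3 -m pendant '-1 37 -4.1 0 0 0 0;-1 37 -4.1 0 0 0 0;-1 37 -4.1 0 0 0 0;-1 37 -4.1 0 0 0 0;-1 37 -4.1 0 0 0 0;-1 0 0 2 0 0 0.1377;-1 0 0 2 0 0 0.1377;-1 0 0 0 0 0 0.1377;-1 0 0 0 0 0 0;-1 0 0 0 0 0 0' 30
python3 - <<'E'
from h import *
from plant import read_camera
import pickle
c=pickle.load(open('w9.pkl','rb'));print('loupe',fplane(c,(277,214),42).round(1))
c=read_camera('wrist');pickle.dump(c,open('w10.pkl','wb'));cv2.imwrite('pics/w10.png',c['color'][:,:,::-1])
I=c['color'];q=big(I.min(2)>150,(230,150,330,280));print('eraser',cv2.boundingRect(q),frect(c,q,12),fplane(c,cen(q),12))
x,y=frect(c,q,12)[:2];go(x,y,8,frect(c,q,12)[4]-90)
E
```

```text
time: 22.65
eef_pos: [463.0, -73.8, 112.2]
tool_rot: [-0.001, 0.863, 0.505, -0.001]
contact_force: [0.3, -0.4, 0.5]
opening: 85.9
gripper_force: 0.0
loupe [[ 465.9 -257.5   42. ]]
eraser (268, 174, 27, 67) [464.7 -73.5  52.2  19.4  61.4] [[465.34152398 -72.71931366  12.        ]]
t 22.7 pos [463.2 -73.9 112.5] th -29.4 tilt [-0.001  0.001] d [  1.1   1.3 104.5] turn -0.014 open 85.3 F [-0.5  0.   0.6]
```

View pics/w10.png

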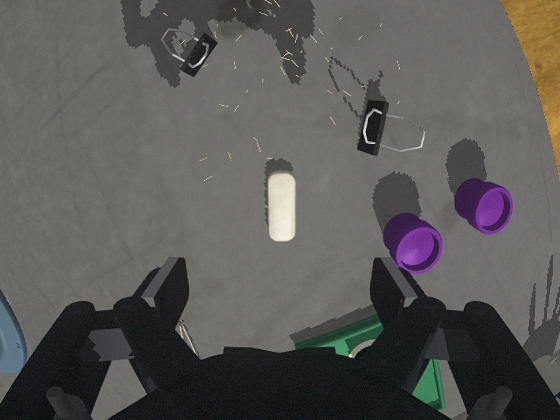

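The eraser is at (282,207), clear of clip 1 (375,125) and the purple twin (412,243).

```bash
python3 -m pendant '-1 1 1.2 30 0 0 -0.014;-1 0 0 30 0 0 0;-1 0 0 28 0 0 0;-1 0 0 12 0 0 0;-1 0 0 2.5 0 0 0;-1 0 0 0 0 0 0;0 0 0 0 0 0 0;1 0 0 0 0 0 0;1 0 0 0 0 0 0;1 0 0 0 0 0 0;1 0 0 0 0 0 0;1 0 0 0 0 0 0' 30
python3 -c "
from h import *;go(456.8,-349.5,90,-5.8)"
```

```text
time: 24.2
eef_pos: [465.5, -73.9, 11.0]
tool_rot: [0.0, 0.86, 0.51, 0.0]
contact_force: [-0.1, 0.5, 5.7]
opening: 20.9
gripper_force: 30.4
t 24.2 pos [465.5 -73.9  11. ] th -28.7 tilt [ 0. -0.] d [-246.   124.7  -78.9] turn -0.399 open 20.9 F [-0.1  0.5  5.7]
```

```bash
python3 -m pendant '1 0 0 -40 0 0 0;1 0 0 -40 0 0 0;1 -35.1 17.8 -20 0 0 0;1 -35.1 17.8 0 0 0 0;1 -35.1 17.8 0 0 0 0;1 -35.1 17.8 0 0 0 0;1 -35.1 17.8 0 0 0 0;1 -35.1 17.8 0 0 0 0;1 -35.4 17.9 0 0 0 -0.133;1 0 0 0 0 0 -0.133;1 0 0 0 0 0 -0.133;1 0 0 0 0 0 0' 30
python3 - <<'E'
from h import *
from plant import read_camera
import pickle
c=read_camera('wrist');pickle.dump(c,open('w11.pkl','wb'));cv2.imwrite('pics/w11.png',c['color'][:,:,::-1])
go(456.8,-349.5,15,-5.8)
E
```

```text
time: 25.7
eef_pos: [456.1, -349.2, 110.0]
tool_rot: [-0.001, 0.743, 0.67, 0.0]
contact_force: [-0.1, 0.9, -0.9]
opening: 20.8
gripper_force: 29.9
t 25.75 pos [ 456.2 -349.2  110.2] th -6.0 tilt [-0.001  0.001] d [-0.3  0.7 95.2] turn -0.003 open 20.3 F [ 0.  -0.6 -0.9]
```

View pics/w11.png

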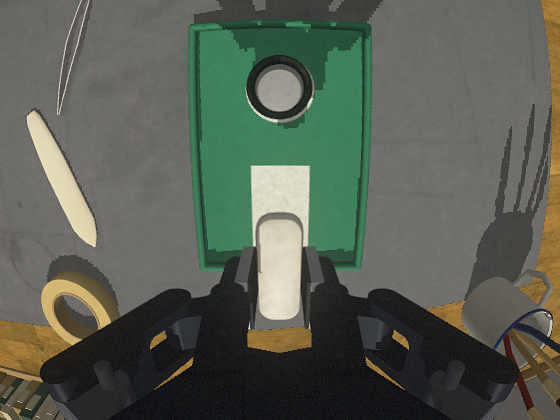

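The eraser is held square at (280,268) over the oblong pad (280,192), and the loupe stands centred on its pad at (280,88).

```bash
python3 - <<'E'
from h import *
import pickle
c=pickle.load(open('w11.pkl','rb'))
I=c['color'];P=fplane(c,[(280,216),(280,320),(258,268),(303,268)],111);print(P.round(1))
print('loupe',fplane(c,(280,88.5),42).round(1))
E
python3 -m pendant '1 -0.3 0.7 35 0 0 0;1 0 0 30 0 0 0;1 0 0 18 0 0 0;1 0 0 6 0 0 0;1 0 0 2.5 0 0 0;1 0 0 0 0 0 0;1 0 0 0 0 0 0' 30
python3 -c "
from h import *;go(456.8,-349.5,15.2,-5.8)"
```

```text
[[ 459.6 -321.   111. ]
 [ 454.  -375.6  111. ]
 [ 447.  -345.   111. ]
 [ 467.5 -347.2  111. ]]
loupe [[ 465.8 -262.6   42. ]]
time: 26.62
eef_pos: [457.6, -350.3, 20.1]
tool_rot: [0.001, 0.742, 0.67, -0.0]
contact_force: [-0.2, 0.7, -0.1]
opening: 20.4
gripper_force: 29.9
t 26.62 pos [ 457.6 -350.3   20.1] th -5.8 tilt [ 0.001 -0.001] d [ 0.7 -0.9  4.9] turn -0.001 open 20.4 F [-0.2  0.7 -0.1]
```

```bash
python3 -m pendant '1 0 -0.5 3 0 0 0;1 0 0 1.2 0 0 0;1 0 0 0.6 0 0 0;1 0 0 0 0 0 0;0.2 0 0 0 0 0 0;0 0 0 0 0 0 0;0 0 0 0 0 0 0;0 0 0 0 0 0 0;0 0 0 -30 0 0 0;0 0 0 -40 0 0 0;0 0 0 -40 0 0 0;0 0 0 0 0 0 0' 30
python3 - <<'E'
from h import *
from plant import read_camera
import pickle
go(456.8,-349.5,15.2,-5.8)
c=read_camera('wrist');t=read_camera('top');pickle.dump(t,open('t12.pkl','wb'))
a=c['color'][0:350,100:460];b=cv2.resize(t['color'][140:320,70:480],None,fx=1.5,fy=1.5)
o=np.zeros((620-0-20,640,3),'uint8')
o[:350,:360]=a;o=np.concatenate([o[:330],np.zeros((270,640,3),'uint8')]);o[330:600,:615]=b
cv2.imwrite('pics/fin.png',o[:,:,::-1])
I=c['color'];print('eraser mid', fplane(c,[(280,209)],16))
E
```

```text
time: 28.12
eef_pos: [458.4, -351.7, 128.4]
tool_rot: [0.004, 0.742, 0.67, -0.0]
contact_force: [-0.3, 0.5, 0.2]
opening: 43.0
gripper_force: 0.0
t 28.12 pos [ 458.4 -351.7  128.4] th -5.8 tilt [ 0.005 -0.006] d [  2.7  -2.5 113.2] turn -0.0 open 43.0 F [-0.3  0.5  0.2]
eraser mid [[ 459.60733521 -355.8718884    16.        ]]
```

View pics/fin.png

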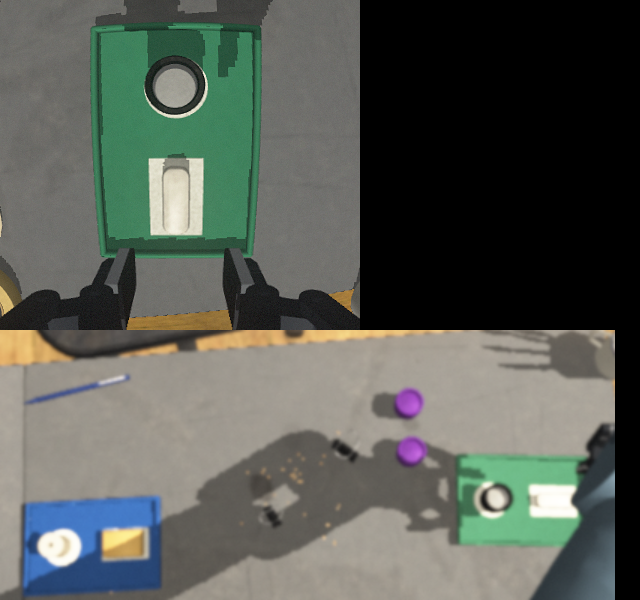

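The wrist half of the picture shows the loupe on its pad (176,87) and the eraser centred and aligned on the oblong pad (176,199). The top half shows the blue kit intact (91,545) and both clips standing at (344,450) and (273,516). Handing in.

```bash
python3 -c "
from plant import env;print(env.sign_off())"
```

```text
the job is handed in; nothing more can be done
None
```

I handed the job in at about 28 s: the spool and wax are on their pads in the blue tray, the black loupe and eraser are on theirs in the green tray, and both binder clips still stand untouched.

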